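# Fit the new thermostat from behind the cans

### The arm

A 7-joint arm with a two-finger parallel gripper is mounted at the origin on the work surface. World frame = base frame: x ahead of the robot, y to its left, z up, the work surface at z = 0. Lengths are in m, angles in rad, forces in N, time in s.
With the tool pointing down it reaches from about 0.4 to 0.85 m from the base axis. Payload 10.4 kg.
Tool frame: the origin (TCP) lies at the very end of the fingers, on their centre line; the grasp point (between the pads) lies 19 mm behind it; z points along the fingers, y is the direction in which the jaws open and shut (so a half turn about z gives the same grasp; the last joint's range is limited). The gripper opens to 87 mm and grips with 3 to 60 N. Pads are 19 mm wide; open, the fingers measure 117 mm over their backs; the gripper's body (75 mm by 190 mm) begins 51 mm behind the grasp point.
Start: joints at [-1.323, 0.332, -0.065, 1.46, 0.022, 1.35, -0.088], TCP at [0.167, 0.602, 0.223] pointing down, gripper open.
Joint ranges: [-2.6, 2.6], [-0.5, 2.12], [-1.47, 1.34], [0.16, 2.42], [-1.27, 4.41], [0.06, 2.06], [-2.6, 2.6]. Speed limits (rad/s): [2.22, 2.22, 2.79, 2.79, 3.14, 3.14, 3.14].

### API

Orientations are given as a unit quaternion [x, y, z, w].
In Python, from bench import r, eyes, job gives the robot as it stands. The module is installed in compiled form; this text tells all that it offers.
- The arm moves only by the tool play_rows, never from a script. Its argument "motion" is a list of rows, each a list of 7 numbers: the shift along the tool's x, y, z as a fraction of full scale, then the turn, a rotation vector about the tool's x, y, z as a fraction of full scale, then the opening in per cent of the stroke, from 0 (shut) to 100 (fully open). A call has 1 to 5 rows; each row is the pose to reach, as a shift and turn from the pose commanded when the call began, along the tool's axes at that moment; what a row does not reach only later rows make up. Full scale, the value 1, is 0.2 m for a shift and 90 degrees for a turn. A row lasts 1/8 s, in which the tool goes at most 62.5 mm and 10.7 degrees, less where a joint would pass 70% of its speed; a pose out of reach is approached as far as the arm can. A call with a number of a shift or a turn outside -1 to 1 is refused whole. A call with a gripper value outside its range is refused whole. The fingers move at their own pace and stop on an object; "squeeze" is the grip in N (left out, the last holds). Time passes only in rows, so rows that repeat a pose let the fingers close. It gives the time, the measured TCP pose, the force and the opening at its end, in the units of the state.
- r.read_state(): the state, without advancing time (a new reading comes with each control period).
- eyes.camera(name): name is "scene" or "top" or "wrist"; returns a dict with "image" (480x640x3 uint8, red, green, blue), "mtx" (3x3 intrinsics, pixels), "R" (3x3) and "t" (3): a world point X has camera coordinates R X + t. Camera axes: x right, y down, z forward; pixel columns grow to the right and rows downward; lengths in m; the calibration is good to about 2 mm. A picture is of the moment at which its call begins. There is no depth.
- job.close_job(): hands the job in, once; it reports no verdict.
Trained networks look in a picture, given as the dict that the camera call returned (one of the last four; its "shot" number tells which), for a name from the list of things; names that differ only in an ending like _2 or _b are one class to them, and where a whole thing is asked for, a point or a joint stands for the part that bears it (a point fixed in the world has none). Each returns a list of dicts, best first, with "p" (0 to 1); they miss things now and then, are a little off and sometimes report something else, mostly with a low value. They report only what shows in the picture. A call takes as long as a camera call.
- eyes.regions_of(picture, label): "region" (480x640 bool, what is visible of it) and "xy" ([column, row] in pixels, amid what is visible of it).
- eyes.landmark_of(picture, label): "xy" ([column, row] in pixels: a listed point, or the origin of a listed thing).
The state is a dict: "time": time; "joint_positions": joint angles; "joint_vel": joint speeds; "joint_torque": joint torques, N m; "ee_pos": TCP position; "eef_rot": TCP orientation; "ft_force": force on the tool from outside, world axes, zero at the start; "torque": the same for the moment, N m; "width": finger opening in m.
Only numpy, scipy, OpenCV 4.12 (cv2) and the standard library are available. Lean on these libraries where they do the work, as an engineer would, in place of code of your own. Each camera call takes 0.05 s, during which the arm holds its last target. There are 200 camera calls.

### The job

The new thermostat stands on the plywood board, hemmed in by the aerosol can, the oil bottle and the jar of nuts. First clear all three containers onto the black rubber mat, standing upright, then seat the thermostat bridge-up and flat in the counterbore of the aluminium housing, and only then stand each container back in the drip dish it came from. Do not tip the containers or the thermostat over.

Things in the scene. Friction and masses are not known exactly. Their poses are not given: they have to be found in the camera images.
- thermostat: Engine thermostat, 49 mm tall, 70 g. From below: foot plate 22 mm across, copper barrel, brass flange disc 48 mm across and 3 mm thick (underside 22 mm above the foot), brass bridge 24 mm tall, 28 mm long (own x), 14 mm wide (own y), top 7 mm solid on two legs. Grip the bridge across its width, fingertips 7 mm clear of the flange. Origin: centre of the foot's underside; z up. Stands on the board.
- housing: Cast aluminium housing, fixed, bore upward. Origin: underside centre, on the bench below the bore; z up. Rim 52 mm high, 76 mm across; mouth 65 mm wide, tapering to 56 mm at 46 mm height; flat seat for the flange at 44 mm; bore below 39 mm. Seated, the thermostat's origin is 22 mm above this one, its flange top 5 mm below the rim. Bolt lugs at own y +-44 mm; hose spigot to own +x reaches 64 mm.
- aerosol: Slim aerosol can, grey body 48 mm across and 112 mm tall with a paper label, topped by a black cap 42 mm across and 38 mm tall (150 mm overall), about 160 g, loose, upright. Origin: centre of its underside; z up. Grip it by the cap.
- bottle: Grey plastic oil bottle, round body 56 mm across up to 85 mm, conical shoulder to 108 mm, white cap 28 mm across from there to the top at 140 mm, about 180 g, loose, upright. Origin: centre of its underside; z up. Grip it by the cap.
- jar: Glass jar of nuts with a flat steel screw lid, 60 mm across (lid 61 mm), 120 mm tall, about 220 g, loose, upright. Origin: centre of its underside; z up. Grip it across the lid.
- aerosol_dish: The drip dish of the aerosol can: the smallest of the three round tin dishes screwed to the board, 69 mm wide inside, rim 8 mm high and 2 mm thick, floor 2 mm thick. Fixed. Origin: centre of its underside, on the board. The can stands in it at the start.
- bottle_dish: The drip dish of the oil bottle: as the others but 77 mm wide inside. Fixed. Origin: centre of its underside. The bottle stands in it at the start.
- jar_dish: The drip dish of the jar: as the others but 81 mm wide inside, the largest. Fixed. Origin: centre of its underside. The jar stands in it at the start.
- mat: Black rubber mat, 280 mm along its own x, 150 mm along its own y, 3 mm thick, fixed on the bench to the left or right of the board. Origin: centre of its underside; z up.
- board: Plywood board, fixed, 210 mm (own x, away from the robot) x 250 mm (own y), 12 mm thick, with a 12 mm high lip on its far edge. Origin: underside centre; z up. The three dishes are screwed to it 60 mm from where the thermostat stands: one on its robot side, one on its left, one on its right, in any order; the far side is free.

How it is judged:
On the way, in this order (a step that is already met when the one before it is completed fails the run):
1. the aerosol can, the bottle and the jar all stand upright on the rubber mat, released (x of aerosol in the frame of mat between -0.14 and 0.14 m and y of aerosol in the frame of mat between -0.075 and 0.075 m and z of each of aerosol, bottle, jar in the frame of mat below 0.008 m and angle between each of aerosol, bottle, jar's own z axis and vertical below 0.1 rad and contact force between each of aerosol, bottle, jar and the fingers below 0.1 N and linear speed of each of aerosol, bottle, jar below 0.03 m/s and x of bottle in the frame of mat between -0.14 and 0.14 m and y of bottle in the frame of mat between -0.075 and 0.075 m and x of jar in the frame of mat between -0.14 and 0.14 m and y of jar in the frame of mat between -0.075 and 0.075 m), for 0.2 s.
2. the thermostat sits flat on its seat in the housing, released, while the containers still stand on the mat (all of step 1 and horizontal distance between thermostat and housing below 0.006 m and z of thermostat in the frame of housing between 0.018 and 0.0245 m and angle between thermostat's own z axis and vertical below 0.08 rad and contact force between thermostat and the fingers below 0.1 N and linear speed of thermostat below 0.03 m/s), for 0.2 s.
At the end, for the whole second after the job is handed in: Thermostat flat on its seat in the housing (6 mm from the axis, under 2.5 mm above the seat, 0.08 rad of level); aerosol can, bottle and jar upright (0.08 rad) on the floor of their own dishes, within 12 mm of the centre; all released and at rest (horizontal distance between thermostat and housing below 0.006 m and z of thermostat in the frame of housing between 0.018 and 0.0245 m and angle between each of thermostat, aerosol, bottle, jar's own z axis and vertical below 0.08 rad and contact force between each of thermostat, aerosol, bottle, jar and the fingers below 0.1 N and linear speed of each of thermostat, aerosol, bottle, jar below 0.03 m/s and horizontal distance between aerosol and aerosol_dish below 0.012 m and z of aerosol in the frame of aerosol_dish below 0.005 m and horizontal distance between bottle and bottle_dish below 0.012 m and z of bottle in the frame of bottle_dish below 0.005 m and horizontal distance between jar and jar_dish below 0.012 m and z of jar in the frame of jar_dish below 0.005 m); the robot touches nothing.
It fails at once if the aerosol is tipped over (angle between aerosol's own z axis and vertical above 0.6 rad).
It fails at once if the bottle is tipped over (angle between bottle's own z axis and vertical above 0.6 rad).
It fails at once if the jar is tipped over (angle between jar's own z axis and vertical above 0.6 rad).
It fails at once if the thermostat is tipped over (angle between thermostat's own z axis and vertical above 0.6 rad).
It also fails if it takes over 147 s, if anything falls off the work surface, if the arm or the gripper's body presses on something with over 40 N, if the wrist force passes 120 N, or if a joint passes its speed limit or range.

## Working session

There is one attempt and no reset: what is moved stays moved. The work goes in short steps, Python scripts to look and compute and a tool call to move; the robot and the scene stay as the last step left them, time stands still between calls to the robot, and variables do not carry over. Pictures are saved under pics/ and viewed, about 12 in all and at most 16, crops included, and the job is handed in when it is done.

Besides the shell and the picture viewer there is one more tool, called after "Emit:" as name([rows], argument=value, ...), one row to a line, values as JSON. play_rows: Moves the arm, as the interface text tells. Shift numbers are shares of 0.2 m and turn numbers shares of 90 degrees, none past 1 either way. Its arguments: {"type":"object","properties":{"motion":{"type":"array","items":{"type":"array","items":{"type":"number"}}},"squeeze":{"type":"number"}},"required":["motion"]}

```bash
mkdir -p pics; ls
cat > h.py <<'E'
import numpy as np, cv2
from bench import r, eyes, job
from scipy.spatial.transform import Rotation as Ro
def save(p,n): cv2.imwrite(f'pics/{n}.png',p['image'][:,:,::-1])
def ray(p,xy):
    d=np.linalg.inv(p['mtx'])@[xy[0],xy[1],1]; R=p['R']; return -R.T@p['t'], R.T@d
def atz(p,xy,z):
    o,d=ray(p,xy); return o+d*(z-o[2])/d[2]
def tri(obs):
    A=np.zeros((3,3));b=np.zeros(3)
    for p,xy in obs:
        o,d=ray(p,xy);d=d/np.linalg.norm(d);M=np.eye(3)-np.outer(d,d);A+=M;b+=M@o
    return np.linalg.solve(A,b)
def proj(p,X):
    c=p['R']@np.array(X)+p['t']; c=p['mtx']@c; return c[:2]/c[2]
def rows(goal,yaw=None):
    """shift (fractions) in tool axes to goal position, yaw = wanted angle of tool y axis in world"""
    s=r.read_state(); T=Ro.from_quat(s['eef_rot']); d=T.inv().apply(np.array(goal)-s['ee_pos'])/0.2
    print('t',round(s['time'],2),'tcp',s['ee_pos'].round(4),'w',round(s['width'],4),'shift',d.round(3))
E
python3 - <<'E'
from h import *
s=r.read_state(); print({k:np.round(v,3) for k,v in s.items()}); print(Ro.from_quat(s['eef_rot']).as_matrix().round(3))
P={n:eyes.camera(n) for n in('scene','top')}
for n in P: save(P[n],n+'0')
for l in 'thermostat housing aerosol bottle jar aerosol_dish bottle_dish jar_dish mat board'.split():
    obs=[]
    for n in P:
        d=eyes.landmark_of(P[n],l)
        if d: obs.append((P[n],d[0]['xy'])); print(l,n,np.round(d[0]['xy'],1),round(d[0]['p'],2),atz(P[n],d[0]['xy'],0).round(3))
    if len(obs)==2: print('   tri',tri(obs).round(3))
E
```

```text
pics
{'time': np.float64(0.0), 'joint_positions': array([-1.323,  0.333, -0.065,  1.461,  0.022,  1.35 , -0.089]), 'joint_vel': array([ 0.001,  0.001,  0.   , -0.001,  0.001, -0.001,  0.001]), 'joint_torque': array([ 0.0000e+00, -6.2325e+01,  2.5000e-02, -3.8990e+01, -6.1000e-02,
        4.0000e-02,  0.0000e+00]), 'ee_pos': array([0.167, 0.602, 0.222]), 'eef_rot': array([ 0.135,  0.991, -0.001, -0.   ]), 'ft_force': array([-0.016,  0.319, -0.519]), 'torque': array([-0.028, -0.006, -0.033]), 'width': np.float64(0.087)}
[[-0.964  0.267 -0.   ]
 [ 0.267  0.964 -0.001]
 [-0.    -0.001 -1.   ]]
thermostat scene [328.5 265.4] 0.56 [0.557 0.016 0.   ]
thermostat top [308.1 241.3] 0.85 [0.57  0.021 0.   ]
   tri [0.567 0.02  0.014]
housing scene [205.7 217.3] 0.69 [ 0.506 -0.323  0.   ]
housing top [503.7 277.9] 0.97 [ 0.499 -0.323  0.   ]
   tri [ 0.5   -0.326 -0.007]
aerosol scene [349.5 277.4] 0.92 [0.575 0.071 0.   ]
aerosol top [280.3 230.3] 0.89 [0.59 0.07 0.  ]
   tri [0.586 0.071 0.015]
bottle scene [343.9 248. ] 0.67 [0.497 0.035 0.   ]
bottle top [295.2 272. ] 0.79 [0.514 0.044 0.   ]
   tri [0.512 0.041 0.019]
jar scene [306.3 247.2] 0.88 [ 0.521 -0.05   0.   ]
jar top [343.8 257.2] 0.6 [ 0.54  -0.042  0.   ]
   tri [ 0.537 -0.043  0.02 ]
aerosol_dish scene [346.3 281.4] 0.55 [0.587 0.067 0.   ]
aerosol_dish top [280.8 225.7] 0.87 [0.599 0.07  0.   ]
   tri [0.596 0.069 0.012]
bottle_dish scene [348.8 276.3] 0.65 [0.572 0.069 0.   ]
bottle_dish top [299.1 269.1] 0.91 [0.52  0.037 0.   ]
   tri [ 0.528  0.049 -0.066]
jar_dish scene [306.8 248.6] 0.62 [ 0.525 -0.048  0.   ]
jar_dish top [340.7 255.7] 0.72 [ 0.543 -0.037  0.   ]
   tri [ 0.54  -0.039  0.02 ]
mat scene [463.4 280.5] 0.91 [0.507 0.313 0.   ]
mat top [141.  270.5] 0.63 [0.521 0.316 0.   ]
   tri [0.518 0.312 0.015]
board scene [337.2 262.3] 0.71 [0.542 0.032 0.   ]
board top [306.3 259. ] 0.64 [0.537 0.024 0.   ]
   tri [ 0.538  0.027 -0.007]
```

View pics/scene0.png

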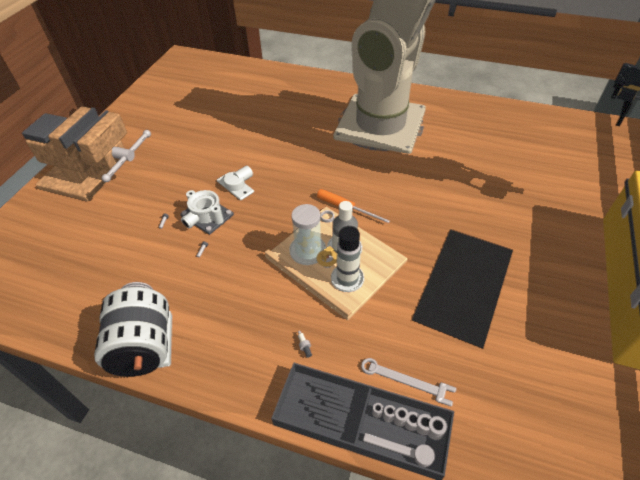

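View pics/top0.png

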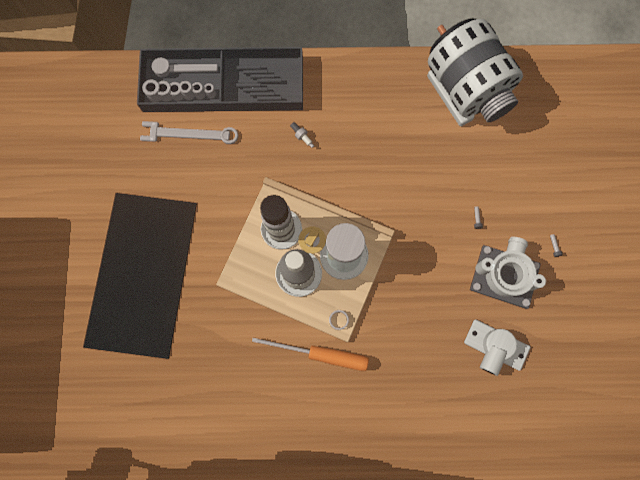

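Emit:
play_rows([
  [-0.85,-0.7,-0.3,0,0,0,100],
  [-0.85,-0.7,-0.3,0,0,0,100],
  [-0.85,-0.7,-0.3,0,0,0,100],
  [-0.85,-0.7,-0.3,0,0,0,100],
  [-0.85,-0.7,-0.3,0,0,0,100],
])

```text
time: 1.72
ee_pos: [0.2962, 0.4198, 0.2841]
eef_rot: [0.138, 0.99, 0.001, 0.001]
ft_force: [0.4, 0.8, 1.0]
width: 0.0869
```

Emit:
play_rows([
  [-0.85,-0.7,-0.2,0,0,0,100],
  [-0.85,-0.7,-0.2,0,0,0,100],
  [-0.85,-0.7,-0.2,0,0,0,100],
  [-0.85,-0.7,-0.2,0,0,0,100],
  [-0.85,-0.7,-0.2,0,0,0,100],
])

```text
time: 2.35
ee_pos: [0.4212, 0.24, 0.323]
eef_rot: [0.137, 0.991, 0.0, 0.0]
ft_force: [-0.5, 0.6, -0.7]
width: 0.0871
```

Emit:
play_rows([
  [-0.85,-0.7,0,0,0,0,100],
  [-0.85,-0.7,0,0,0,0,100],
  [-0.85,-0.7,0,0,0,0,100],
  [-0.85,-0.7,0,0,0,0,100],
  [-0.85,-0.7,0,0,0,0,100],
])

```text
time: 2.98
ee_pos: [0.5469, 0.0605, 0.3217]
eef_rot: [0.136, 0.991, -0.001, -0.0]
ft_force: [-0.3, -0.0, -0.4]
width: 0.0867
```

Run:
```python
from h import *
w=eyes.camera('wrist'); save(w,'w1'); t=eyes.camera('top')
print((-w['R'].T@w['t']).round(3), w['R'].round(2).tolist(), w['mtx'][0,0])
for l in 'thermostat aerosol bottle jar aerosol_dish bottle_dish jar_dish'.split():
    obs=[]
    for n,p,k in(('w',w,1),('t',t,1)):
        d=eyes.landmark_of(p,l)
        if d: obs.append((p,d[0]['xy'])); print(l,n,np.round(d[0]['xy'],1),round(d[0]['p'],2),atz(p,d[0]['xy'],.014).round(3))
    if len(obs)==2: print('   tri',tri(obs).round(3))
```

```text
[0.468 0.082 0.483] [[0.27, 0.96, -0.0], [0.92, -0.26, 0.3], [0.29, -0.08, -0.95]] 402.3318039315643
thermostat w [287.6 201.5] 0.87 [0.564 0.014 0.014]
thermostat t [308.  241.9] 0.46 [0.565 0.02  0.014]
   tri [0.558 0.019 0.049]
aerosol w [334.5 208.2] 0.84 [0.587 0.066 0.014]
bottle w [294.4 149.7] 0.79 [0.508 0.04  0.014]
bottle t [297.  272.7] 0.49 [0.511 0.04  0.014]
   tri [0.508 0.04  0.024]
jar w [236.2 198.4] 0.92 [ 0.544 -0.044  0.014]
jar t [344.7 256.9] 0.97 [ 0.538 -0.044  0.014]
   tri [ 0.541 -0.044  0.012]
aerosol_dish w [284.5 203.2] 0.5 [0.565 0.01  0.014]
jar_dish t [344.8 257.9] 0.86 [ 0.536 -0.044  0.014]
```

View pics/w1.png

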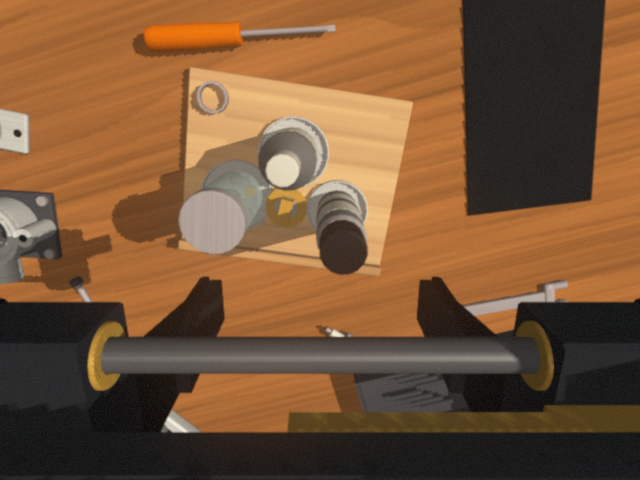

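Run:
```python
from h import *
w=eyes.camera('wrist');t=eyes.camera('top')
C=lambda:None
for n,a,b,z in(('aerosol',(345,252),(274,207),.164),('bottle',(283,169),(294.5,260),.154),('jar',(212.5,221),(345.5,242),.134)):
    print(n,tri([(w,a),(t,b)]).round(3),atz(w,a,z).round(3),atz(t,b,z).round(3))
g=cv2.cvtColor(w['image'],cv2.COLOR_RGB2GRAY)
rows([.585,.072,.2]); rows([.518,.31,.2])
m=eyes.regions_of(t,'mat')
for q in m[:1]:
    c=cv2.minAreaRect(cv2.findNonZero(q['region'].astype(np.uint8))); print(c)
    B=[atz(t,x,.003)[:2].round(3).tolist() for x in cv2.boxPoints(c)]; print(B,np.mean(B,0))
```

```text
aerosol [0.596 0.069 0.142] [0.588 0.071 0.164] [0.589 0.066 0.164]
bottle [0.511 0.037 0.138] [0.508 0.039 0.154] [0.508 0.036 0.154]
jar [ 0.541 -0.042  0.124] [ 0.539 -0.039  0.134] [ 0.539 -0.042  0.134]
t 3.88 tcp [0.5463 0.0611 0.3225] w 0.0867 shift [-0.172  0.104  0.613]
t 3.88 tcp [0.5463 0.0611 0.3225] w 0.0867 shift [0.469 1.161 0.613]
((127.83363342285156, 273.1087341308594), (69.11023712158203, 158.2249298095703), 7.431407928466797)
[[0.388, 0.408], [0.669, 0.391], [0.65, 0.266], [0.372, 0.289]] [0.51975 0.3385 ]
```

Emit:
play_rows([
  [-0.2,0.1,0.25,0,0,0,100],
  [-0.2,0.1,0.5,0,0,0,100],
  [-0.2,0.1,0.75,0,0,0,100],
  [-0.2,0.1,0.94,0,0,0,100],
  [-0.2,0.1,0.94,0,0,0,100],
])

```text
time: 4.55
ee_pos: [0.5883, 0.0695, 0.132]
eef_rot: [0.135, 0.991, -0.001, -0.002]
ft_force: [-0.8, -0.1, 1.1]
width: 0.0866
```

Emit:
play_rows([
  [0,0,0,0,0,0,0],
  [0,0,0,0,0,0,0],
  [0,0,0,0,0,0,0],
  [0,0,0,0,0,0,0],
  [0,0,0,0,0,0,0],
], squeeze=25)

```text
time: 5.18
ee_pos: [0.5902, 0.0697, 0.1347]
eef_rot: [0.135, 0.991, 0.0, 0.0]
ft_force: [-0.5, -0.4, 0.4]
width: 0.0449
```

Run:
```python
from h import *
t=eyes.camera('top')
C=[atz(t,x,.003)[:2] for x in((117,193),(197,203),(170,358),(84,347))]
print(np.round(C,3).tolist(),np.mean(C,0)); rows([.518,.31,.2]); print(r.read_state()['ft_force'])
```

```text
[[0.663, 0.366], [0.642, 0.221], [0.368, 0.258], [0.388, 0.407]] [0.51538199 0.31291745]
t 5.22 tcp [0.5902 0.0697 0.1347] w 0.0418 shift [ 0.669  1.061 -0.327]
[-0.68920299 -0.95322328  0.79209591]
```

Emit:
play_rows([
  [0,0,0,0,0,0,0],
  [0,0,0,0,0,0,0],
  [0,0,-0.1,0,0,0,0],
  [0,0,-0.25,0,0,0,0],
  [0,0,-0.3,0,0,0,0],
])

```text
time: 5.85
ee_pos: [0.5908, 0.0698, 0.1959]
eef_rot: [0.135, 0.991, 0.0, 0.001]
ft_force: [1.1, 0.8, -1.8]
width: 0.0415
```

Emit:
play_rows([
  [0.03,0.14,0,0,0,0,0],
  [0.06,0.28,0,0,0,0,0],
  [0.09,0.42,0,0,0,0,0],
  [0.12,0.56,0,0,0,0,0],
  [0.12,0.56,0,0,0,0,0],
])

```text
time: 6.48
ee_pos: [0.596, 0.1872, 0.1931]
eef_rot: [0.133, 0.991, 0.0, -0.001]
ft_force: [0.0, -0.9, -0.7]
width: 0.0413
```

Emit:
play_rows([
  [0.03,0.14,0,0,0,0,0],
  [0.06,0.28,0,0,0,0,0],
  [0.09,0.42,0,0,0,0,0],
  [0.12,0.56,0,0,0,0,0],
  [0.12,0.56,0,0,0,0,0],
])

```text
time: 7.1
ee_pos: [0.6029, 0.3005, 0.1932]
eef_rot: [0.133, 0.991, -0.0, -0.001]
ft_force: [-0.1, -0.9, -2.0]
width: 0.0414
```

Run:
```python
from h import *
t=eyes.camera('scene'); save(t,'s2'); cv2.imwrite('pics/s2c.png',t['image'][180:380,250:550,::-1].repeat(2,0).repeat(2,1)); rows([.604,.3,.1247])
```

```text
t 7.15 tcp [0.6035 0.2984 0.1935] w 0.0415 shift [-0.001  0.009  0.344]
```

View pics/s2c.png

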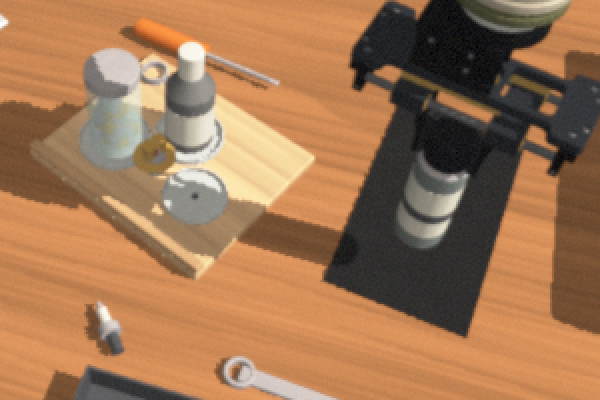

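Emit:
play_rows([
  [0,0,0.15,0,0,0,0],
  [0,0,0.26,0,0,0,0],
  [0,0,0.32,0,0,0,0],
  [0,0,0.345,0,0,0,0],
  [0,0,0.345,0,0,0,0],
])

```text
time: 7.78
ee_pos: [0.6041, 0.2981, 0.1259]
eef_rot: [0.135, 0.991, 0.0, 0.0]
ft_force: [-0.3, 0.2, -1.0]
width: 0.0415
```

Emit:
play_rows([
  [0,0,0,0,0,0,0],
  [0,0,0,0,0,0,60],
  [0,0,0,0,0,0,100],
  [0,0,0,0,0,0,100],
  [0,0,0,0,0,0,100],
])

```text
time: 8.4
ee_pos: [0.6039, 0.2984, 0.1257]
eef_rot: [0.135, 0.991, 0.0, 0.0]
ft_force: [0.4, -1.0, 1.0]
width: 0.0734
```

Emit:
play_rows([
  [0,0,0,0,0,0,100],
  [0,0,-0.2,0,0,0,100],
  [0,0,-0.4,0,0,0,100],
  [0,0,-0.6,0,0,0,100],
  [0,0,-0.6,0,0,0,100],
])

```text
time: 9.02
ee_pos: [0.6053, 0.2988, 0.2494]
eef_rot: [0.135, 0.991, 0.002, 0.002]
ft_force: [0.3, 0.5, -0.6]
width: 0.087
```

Run:
```python
from h import *
t=eyes.camera('top');s=eyes.camera('scene')
for l in ['aerosol','aerosol_dish']:
    obs=[]
    for p in (t,s):
        d=eyes.landmark_of(p,l)
        if d: obs.append((p,d[0]['xy'])); print(l,np.round(d[0]['xy'],1),round(d[0]['p'],2),atz(p,d[0]['xy'],.012).round(3))
    if len(obs)==2: print('   tri',tri(obs).round(3))
rows([.509,.038,.25])
```

```text
aerosol [152.1 223.8] 0.92 [0.602 0.297 0.012]
aerosol [452.3 310.7] 0.63 [0.6   0.3   0.012]
   tri [0.602 0.298 0.013]
aerosol_dish [282.3 229.2] 0.94 [0.589 0.066 0.012]
aerosol_dish [349. 276.] 0.93 [0.58  0.071 0.012]
   tri [0.587 0.069 0.02 ]
t 9.32 tcp [0.6033 0.2982 0.2443] w 0.087 shift [ 0.107 -1.38  -0.027]
```

Emit:
play_rows([
  [0.05,-0.25,0,0,0,0,100],
  [0.05,-0.5,0,0,0,0,100],
  [0.05,-0.69,0,0,0,0,100],
  [0.05,-0.69,0,0,0,0,100],
])

```text
time: 9.82
ee_pos: [0.5571, 0.1646, 0.2457]
eef_rot: [0.137, 0.991, -0.0, -0.0]
ft_force: [0.5, 0.3, -0.4]
width: 0.0869
```

Emit:
play_rows([
  [0.05,-0.25,0,0,0,0,100],
  [0.05,-0.5,0,0,0,0,100],
  [0.05,-0.69,0,0,0,0,100],
  [0.05,-0.69,0,0,0,0,100],
])

```text
time: 10.32
ee_pos: [0.5105, 0.0356, 0.2456]
eef_rot: [0.137, 0.991, 0.0, 0.0]
ft_force: [-0.2, 1.0, -0.1]
width: 0.0871
```

Run:
```python
from h import *
w=eyes.camera('wrist'); cv2.imwrite('pics/w3.png',w['image'][:,:,::-1])
s=r.read_state(); p=s['ee_pos']
print('tcp axis at cap-top height', proj(w,[p[0],p[1],.154]).round(1))
for l in('bottle',):
  d=eyes.landmark_of(w,l); print(d[0]['xy'],atz(w,d[0]['xy'],.014)); q=eyes.regions_of(w,l)[0]['region']; ys,xs=q.nonzero(); print(xs.min(),xs.max(),ys.min(),ys.max())
rows([.509,.038,.125])
```

```text
tcp axis at cap-top height [324.2 233.4]
[323.6, 187.7] [0.50861586 0.03909861 0.014     ]
288 356 162 249
t 10.47 tcp [0.5109 0.0394 0.2453] w 0.0873 shift [ 0.007 -0.01   0.601]
```

View pics/w3.png

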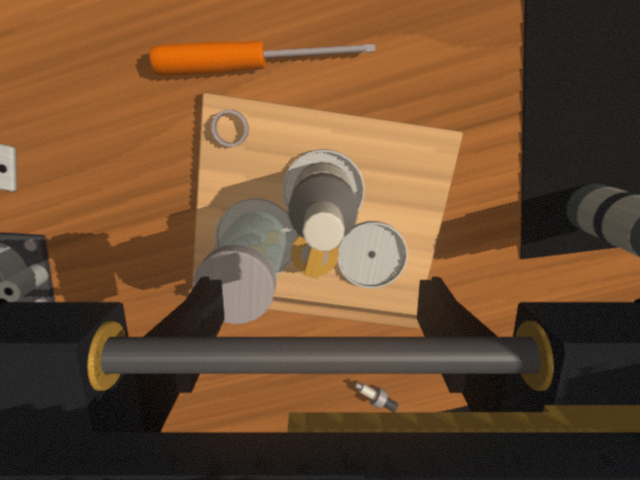

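Emit:
play_rows([
  [0,0,0.2,0,0,0,70],
  [0,0,0.4,0,0,0,70],
  [0,0,0.55,0,0,0,70],
  [0,0,0.6,0,0,0,70],
  [0,0,0.6,0,0,0,0],
])

```text
time: 11.1
ee_pos: [0.5108, 0.0385, 0.1255]
eef_rot: [0.134, 0.991, -0.0, -0.0]
ft_force: [-0.6, 0.9, -0.4]
width: 0.0568
```

Emit:
play_rows([
  [0,0,0,0,0,0,0],
  [0,0,0,0,0,0,0],
  [0,0,0,0,0,0,0],
  [0,0,0,0,0,0,0],
  [0,0,0,0,0,0,0],
])

```text
time: 11.72
ee_pos: [0.5111, 0.0377, 0.126]
eef_rot: [0.135, 0.991, 0.0, 0.0]
ft_force: [-1.4, -0.8, 5.1]
width: 0.0277
```

Emit:
play_rows([
  [0,0,0,0,0,0,0],
  [0,0,0,0,0,0,0],
  [0,0,0,0,0,0,0],
  [0,0,-0.15,0,0,0,0],
  [0,0,-0.3,0,0,0,0],
])

```text
time: 12.35
ee_pos: [0.51, 0.0378, 0.1856]
eef_rot: [0.135, 0.991, -0.0, -0.001]
ft_force: [0.5, -0.2, -2.5]
width: 0.0273
```

Run:
```python
from h import *
print(r.read_state()['ft_force']); rows([.426,.326,.115]); rows([.515,.313,.115])
```

```text
[ 0.49433991 -0.18883815 -2.47842108]
t 12.35 tcp [0.51   0.0378 0.1856] w 0.0273 shift [0.79  1.277 0.353]
t 12.35 tcp [0.51   0.0378 0.1856] w 0.0273 shift [0.344 1.333 0.352]
```

Emit:
play_rows([
  [0.1,0.16,0,0,0,0,0],
  [0.2,0.32,0,0,0,0,0],
  [0.3,0.48,0,0,0,0,0],
  [0.395,0.64,0,0,0,0,0],
  [0.395,0.64,0,0,0,0,0],
])

```text
time: 12.98
ee_pos: [0.4673, 0.1853, 0.1848]
eef_rot: [0.132, 0.991, 0.0, -0.001]
ft_force: [0.2, -0.2, -3.1]
width: 0.0269
```

Emit:
play_rows([
  [0.1,0.16,0,0,0,0,0],
  [0.2,0.32,0,0,0,0,0],
  [0.3,0.48,0,0,0,0,0],
  [0.395,0.64,0,0,0,0,0],
  [0.395,0.64,0,0,0,0,0],
])

```text
time: 13.6
ee_pos: [0.4255, 0.3289, 0.1848]
eef_rot: [0.133, 0.991, -0.0, -0.001]
ft_force: [0.7, 0.2, -2.5]
width: 0.0272
```

Emit:
play_rows([
  [0,0,0.15,0,0,0,0],
  [0,0,0.26,0,0,0,0],
  [0,0,0.32,0,0,0,0],
  [0,0,0.345,0,0,0,0],
  [0,0,0.345,0,0,0,0],
])

```text
time: 14.22
ee_pos: [0.4272, 0.3266, 0.1169]
eef_rot: [0.135, 0.991, 0.0, 0.0]
ft_force: [0.3, -0.8, -2.4]
width: 0.0272
```

Emit:
play_rows([
  [0,0,0,0,0,0,0],
  [0,0,0,0,0,0,50],
  [0,0,0,0,0,0,100],
  [0,0,0,0,0,0,100],
  [0,0,0,0,0,0,100],
])

```text
time: 14.85
ee_pos: [0.427, 0.3268, 0.1166]
eef_rot: [0.135, 0.991, 0.0, 0.0]
ft_force: [-0.1, 0.2, -0.2]
width: 0.0595
```

Emit:
play_rows([
  [0,0,0,0,0,0,100],
  [0,0,-0.2,0,0,0,100],
  [0,0,-0.4,0,0,0,100],
  [0,0,-0.6,0,0,0,100],
  [0,0,-0.6,0,0,0,100],
])

```text
time: 15.48
ee_pos: [0.4282, 0.3277, 0.2397]
eef_rot: [0.135, 0.991, 0.002, 0.002]
ft_force: [0.3, -0.1, -0.0]
width: 0.0866
```

Run:
```python
from h import *
t=eyes.camera('top');s=eyes.camera('scene'); save(t,'t4')
for l in ['bottle','jar','bottle_dish','aerosol_dish','thermostat']:
    obs=[]
    for p in (t,s):
        d=eyes.landmark_of(p,l)
        if d: obs.append((p,d[0]['xy'])); print(l,np.round(d[0]['xy'],1),round(d[0]['p'],2),atz(p,d[0]['xy'],.012).round(3))
    if len(obs)==2: print('   tri',tri(obs).round(3))
rows([.539,-.041,.237])
```

```text
bottle [128.9 322.4] 0.6 [0.429 0.329 0.012]
bottle [475.8 252. ] 0.73 [0.427 0.328 0.012]
   tri [0.429 0.328 0.014]
jar [345.2 259. ] 0.59 [ 0.534 -0.044  0.012]
jar [308.8 251.3] 0.88 [ 0.54  -0.037  0.012]
   tri [ 0.535 -0.042  0.004]
bottle_dish [297.6 271.3] 0.67 [0.514 0.039 0.012]
bottle_dish [345.5 247.1] 0.58 [0.503 0.04  0.012]
   tri [0.512 0.04  0.022]
aerosol_dish [283.6 226.5] 0.93 [0.594 0.064 0.012]
aerosol_dish [347.9 279.1] 0.96 [0.589 0.071 0.012]
   tri [0.592 0.067 0.016]
thermostat [309.  242.7] 0.96 [0.564 0.019 0.012]
thermostat [330.9 268.1] 0.85 [0.571 0.026 0.012]
   tri [0.566 0.022 0.003]
t 16.07 tcp [0.4269 0.3267 0.2364] w 0.0868 shift [-1.032 -1.621 -0.003]
```

Emit:
play_rows([
  [-0.13,-0.2,0,0,0,0,100],
  [-0.26,-0.4,0,0,0,0,100],
  [-0.39,-0.61,0,0,0,0,100],
  [-0.515,-0.81,0,0,0,0,100],
  [-0.515,-0.81,0,0,0,0,100],
])

```text
time: 16.7
ee_pos: [0.4839, 0.1391, 0.2369]
eef_rot: [0.138, 0.99, -0.0, 0.0]
ft_force: [0.2, 0.2, 0.5]
width: 0.0869
```

Emit:
play_rows([
  [-0.13,-0.2,0,0,0,0,100],
  [-0.26,-0.4,0,0,0,0,100],
  [-0.39,-0.61,0,0,0,0,100],
  [-0.515,-0.81,0,0,0,0,100],
  [-0.515,-0.81,0,0,0,0,100],
])

```text
time: 17.32
ee_pos: [0.5391, -0.0437, 0.2366]
eef_rot: [0.137, 0.991, -0.001, 0.0]
ft_force: [0.9, 0.7, 0.5]
width: 0.0867
```

Run:
```python
from h import *
w=eyes.camera('wrist'); save(w,'w5')
s=r.read_state(); p=s['ee_pos']
print('tcp axis at lid height', proj(w,[p[0],p[1],.134]).round(1))
d=eyes.landmark_of(w,'jar'); print(d[0]['xy'],atz(w,d[0]['xy'],.014))
for l in 'aerosol_dish','bottle_dish':
  for d in eyes.landmark_of(w,l)[:2]: print(l,d['p'],d['xy'],atz(w,d['xy'],.014))
rows([.539,-.041,.106])
```

```text
tcp axis at lid height [324.7 227.6]Traceback (most recent call last):
  File "<stdin>", line 5, in <module>
IndexError: list index out of range
```

View pics/w5.png

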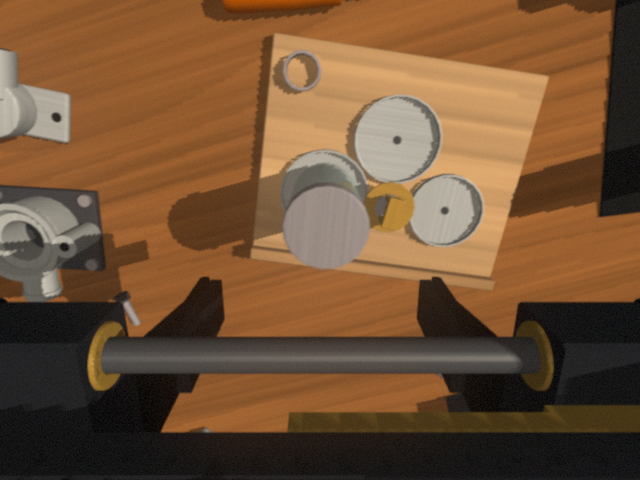

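Emit:
play_rows([
  [0,0,0.2,0,0,0,100],
  [0,0,0.4,0,0,0,100],
  [0,0,0.57,0,0,0,100],
  [0,0,0.64,0,0,0,100],
  [0,0,0.64,0,0,0,0],
])

```text
time: 18.05
ee_pos: [0.5386, -0.0395, 0.1083]
eef_rot: [0.134, 0.991, -0.0, -0.001]
ft_force: [-0.6, -0.6, 0.9]
width: 0.0822
```

Emit:
play_rows([
  [0,0,0,0,0,0,0],
  [0,0,0,0,0,0,0],
  [0,0,0,0,0,0,0],
  [0,0,0,0,0,0,0],
  [0,0,0,0,0,0,0],
], squeeze=30)

```text
time: 18.68
ee_pos: [0.5394, -0.0405, 0.1094]
eef_rot: [0.135, 0.991, 0.0, 0.001]
ft_force: [-0.5, -1.0, 6.4]
width: 0.0602
```

Emit:
play_rows([
  [0,0,0,0,0,0,0],
  [0,0,-0.1,0,0,0,0],
  [0,0,-0.2,0,0,0,0],
  [0,0,-0.4,0,0,0,0],
  [0,0,-0.4,0,0,0,0],
])

```text
time: 19.3
ee_pos: [0.5402, -0.0407, 0.191]
eef_rot: [0.135, 0.991, 0.001, 0.002]
ft_force: [-0.1, -0.7, -1.9]
width: 0.0599
```

Run:
```python
from h import *
print(r.read_state()['ft_force']); rows([.515,.313,.098])
```

```text
[-0.1004412  -0.68224555 -1.9393482 ]
t 19.3 tcp [ 0.5402 -0.0407  0.191 ] w 0.0599 shift [0.597 1.67  0.466]
```

Emit:
play_rows([
  [0.08,0.21,0,0,0,0,0],
  [0.15,0.42,0,0,0,0,0],
  [0.22,0.63,0,0,0,0,0],
  [0.3,0.835,0,0,0,0,0],
  [0.3,0.835,0,0,0,0,0],
])

```text
time: 19.92
ee_pos: [0.5241, 0.1405, 0.187]
eef_rot: [0.132, 0.991, -0.0, -0.001]
ft_force: [-0.2, -0.8, -2.8]
width: 0.0602
```

Emit:
play_rows([
  [0.08,0.21,0,0,0,0,0],
  [0.15,0.42,0,0,0,0,0],
  [0.22,0.63,0,0,0,0,0],
  [0.3,0.835,0,0,0,0,0],
  [0.3,0.835,0,0,0,0,0],
])

```text
time: 20.55
ee_pos: [0.5107, 0.3166, 0.1869]
eef_rot: [0.132, 0.991, -0.0, -0.001]
ft_force: [-0.2, -0.6, -2.0]
width: 0.0601
```

Emit:
play_rows([
  [0,0,0.2,0,0,0,0],
  [0,0,0.35,0,0,0,0],
  [0,0,0.43,0,0,0,0],
  [0,0,0.455,0,0,0,0],
  [0,0,0.455,0,0,0,0],
])

```text
time: 21.18
ee_pos: [0.5134, 0.3124, 0.0984]
eef_rot: [0.136, 0.991, 0.0, 0.0]
ft_force: [0.1, -0.2, 0.3]
width: 0.0603
```

Emit:
play_rows([
  [0,0,0,0,0,0,0],
  [0,0,0,0,0,0,85],
  [0,0,0,0,0,0,100],
  [0,0,0,0,0,0,100],
  [0,0,0,0,0,0,100],
])

```text
time: 21.8
ee_pos: [0.5124, 0.3135, 0.0975]
eef_rot: [0.135, 0.991, 0.0, -0.0]
ft_force: [0.1, 0.3, -0.2]
width: 0.0856
```

Emit:
play_rows([
  [0,0,0,0,0,0,100],
  [0,0,-0.2,0,0,0,100],
  [0,0,-0.4,0,0,0,100],
  [0,0,-0.6,0,0,0,100],
  [0,0,-0.7,0,0,0,100],
])

```text
time: 22.42
ee_pos: [0.5131, 0.3137, 0.2401]
eef_rot: [0.135, 0.991, 0.001, 0.001]
ft_force: [-0.2, 0.8, -0.1]
width: 0.0869
```

Run:
```python
from h import *
t=eyes.camera('top');s=eyes.camera('scene')
cv2.imwrite('pics/t6.png',np.vstack([t['image'][170:370,60:360,::-1],s['image'][180:380,250:550,::-1]]))
for l in ['aerosol','bottle','jar','bottle_dish','aerosol_dish','jar_dish','thermostat','housing']:
    obs=[]
    for p in (t,s):
        d=eyes.landmark_of(p,l)
        if d: obs.append((p,d[0]['xy'])); print(l,np.round(d[0]['xy'],1),round(d[0]['p'],2),atz(p,d[0]['xy'],.012).round(3))
    if len(obs)==2: print('   tri',tri(obs).round(3))
rows([.539,.022,.237])
```

```text
aerosol [155.2 223.4] 0.55 [0.603 0.292 0.012]
aerosol [453.6 312. ] 0.76 [0.603 0.303 0.012]
   tri [0.603 0.298 0.009]
bottle [128.5 322.7] 0.88 [0.428 0.329 0.012]
bottle [326.8 265.9] 0.72 [0.568 0.016 0.012]
   tri [0.514 0.157 0.105]
jar [144.3 274.1] 0.88 [0.512 0.306 0.012]
jar [461.7 281.2] 0.92 [0.519 0.309 0.012]
   tri [0.513 0.309 0.004]
bottle_dish [298.8 270.3] 0.56 [0.515 0.037 0.012]
bottle_dish [348.1 249.6] 0.61 [0.508 0.048 0.012]
   tri [0.513 0.043 0.016]
aerosol_dish [281.3 228. ] 0.84 [0.592 0.068 0.012]
aerosol_dish [347.7 278.7] 0.74 [0.588 0.07  0.012]
   tri [0.59  0.069 0.015]
jar_dish [344.  256.9] 0.69 [ 0.538 -0.042  0.012]
jar_dish [307.9 247.6] 0.87 [ 0.531 -0.043  0.012]
   tri [ 0.537 -0.041  0.019]
thermostat [309.5 241.6] 0.63 [0.566 0.018 0.012]
thermostat [328.1 265.3] 0.77 [0.566 0.018 0.012]
   tri [0.566 0.018 0.013]
housing [504.2 276.7] 0.6 [ 0.5   -0.321  0.012]
housing [205.6 213.4] 0.85 [ 0.503 -0.322  0.012]
   tri [ 0.5   -0.323  0.008]
t 23.32 tcp [0.5125 0.3133 0.2376] w 0.0877 shift [-0.517 -1.368  0.003]
```

View pics/t6.png

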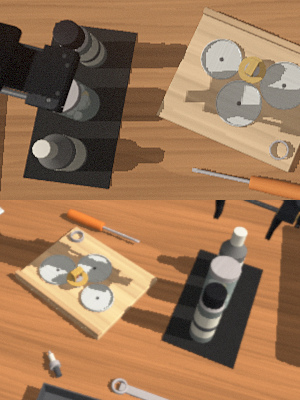

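Emit:
play_rows([
  [-0.15,-0.18,0,0,0,0,100],
  [-0.3,-0.36,0,0,0,0,100],
  [-0.32,-0.54,0,0,0,0,100],
  [-0.32,-0.71,0,0,0,0,100],
  [-0.32,-0.71,0,0,0,0,100],
])

```text
time: 23.95
ee_pos: [0.5363, 0.1564, 0.2381]
eef_rot: [0.137, 0.991, 0.0, 0.0]
ft_force: [0.5, 0.6, 0.3]
width: 0.0869
```

Emit:
play_rows([
  [-0.15,-0.18,0,0,0,0,100],
  [-0.3,-0.36,0,0,0,0,100],
  [-0.32,-0.54,0.1,0,0,0,100],
  [-0.32,-0.66,0.25,0,0,0,100],
  [-0.32,-0.66,0.4,0,0,0,100],
])

```text
time: 24.58
ee_pos: [0.5626, 0.0136, 0.157]
eef_rot: [0.136, 0.991, 0.0, 0.0]
ft_force: [-0.4, 0.6, 0.7]
width: 0.0873
```

Run:
```python
from h import *
w=eyes.camera('wrist'); save(w,'w7')
s=r.read_state(); p=s['ee_pos']
print('axis at bridge top', proj(w,[p[0],p[1],.061]).round(1))
for l in 'thermostat','aerosol_dish','bottle_dish','jar_dish':
  for d in eyes.landmark_of(w,l)[:1]: print(l,d['p'],np.round(d['xy'],1),atz(w,d['xy'],.014).round(4))
rows([.566,.02,.044])
im=w['image']; cv2.imwrite('pics/w7c.png',cv2.resize(im[100:300,200:460,::-1],None,fx=3,fy=3))
np.save('w7.npy',w,allow_pickle=True)
```

```text
axis at bridge top [322.2 228.6]
aerosol_dish 0.77 [396.4 223.2] [0.5863 0.0688 0.014 ]
bottle_dish 0.96 [334.1 140.8] [0.5116 0.038  0.014 ]
jar_dish 0.6 [247.3 202.9] [ 0.539  -0.0391  0.014 ]
t 24.82 tcp [0.5633 0.0159 0.1586] w 0.0867 shift [-0.007  0.023  0.573]
```

View pics/w7c.png

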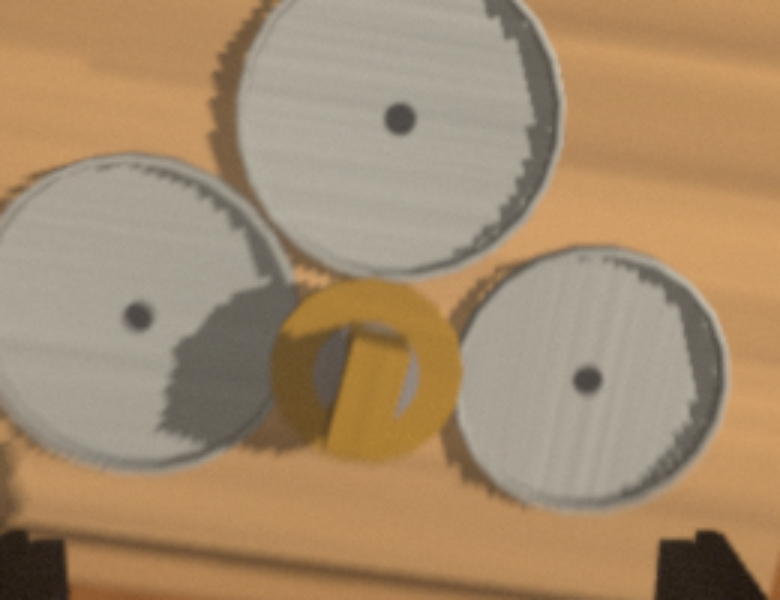

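Run:
```python
from h import *
w=np.load('w7.npy',allow_pickle=True).item()
q=[(354,336),(411,350),(381,460),(328,450)]
Q=np.array([atz(w,(200+a/3-.33,100+b/3-.33),.061)[:2] for a,b in q]); print(Q.round(4).tolist(), Q.mean(0).round(4))
print([np.linalg.norm(Q[i]-Q[(i+1)%4]).round(4) for i in range(4)])
l=(Q[2]+Q[3]-Q[0]-Q[1]); l1=Q[3]-Q[0]; l2=Q[2]-Q[1]
A=lambda v:np.degrees(np.arctan2(v[1],v[0])).round(1); print('long',A(l),A(l1),A(l2))
# flange centre at z .037
g=atz(w,(200+367/3,100+370/3),.037); print('flange',g.round(4))
T=Ro.from_quat(r.read_state()['eef_rot']).as_matrix(); print('tool y',A(T[:2,1]),'tool x',A(T[:2,0]))
for n,x in(('b',(333.3,139.7)),('j',(246,205.3)),('a',(395.7,226.7))): print(n,atz(w,x,.014).round(4))
cv2.imwrite('pics/b8.png',cv2.resize(w['image'][185:260,285:360,::-1],None,fx=8,fy=8,interpolation=cv2.INTER_CUBIC))
```

```text
[[0.5486, 0.0152], [0.5551, 0.0265], [0.5784, 0.0132], [0.5728, 0.0023]] [0.5637 0.0143]
[np.float64(0.013), np.float64(0.0268), np.float64(0.0123), np.float64(0.0274)]
long -28.9 -28.2 -29.7
flange [0.5641 0.0142 0.037 ]
tool y 74.6 tool x 164.6
b [0.5107 0.0377 0.014 ]
j [ 0.5406 -0.0407  0.014 ]
a [0.589  0.0677 0.014 ]
```

View pics/b8.png

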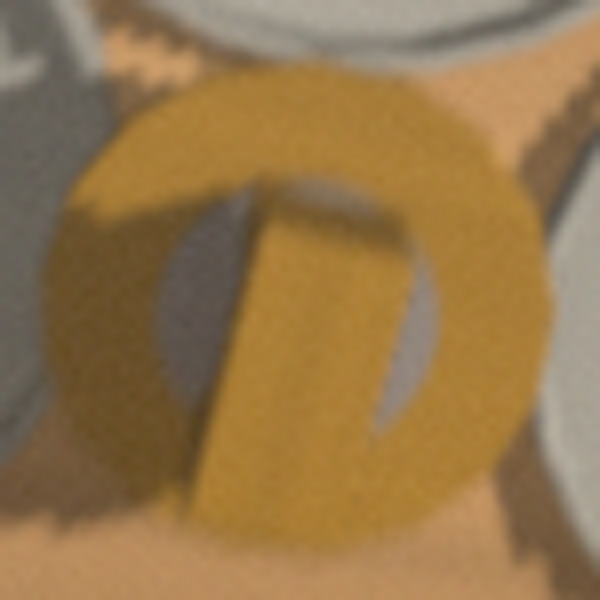

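Emit:
play_rows([
  [-0.007,-0.008,0,0,0,0.1,45],
  [-0.007,-0.008,0.1,0,0,0.15,45],
  [-0.007,-0.008,0.2,0,0,0.15,45],
  [-0.007,-0.008,0.3,0,0,0.15,45],
  [-0.007,-0.008,0.3,0,0,0.15,45],
])

```text
time: 25.45
ee_pos: [0.5635, 0.0138, 0.0977]
eef_rot: [0.25, 0.968, -0.0, -0.0]
ft_force: [0.4, -0.2, 0.4]
width: 0.0453
```

Run:
```python
from h import *
w=eyes.camera('wrist')
s=r.read_state(); T=Ro.from_quat(s['eef_rot']).as_matrix(); print(np.degrees(np.arctan2(T[1,:2],T[0,:2])),T[:,2]); rows([.5643,.014,.044])
print('axis px',proj(w,[*s['ee_pos'][:2],.061]))
cv2.imwrite('pics/w9.png',cv2.resize(w['image'][140:340,220:420,::-1],None,fx=3,fy=3))
```

```text
[151.02377797  61.02379562] [ 7.71896241e-04  1.62983678e-04 -9.99999689e-01]
t 25.5 tcp [0.564  0.0137 0.0985] w 0.043 shift [-0.     0.002  0.273]
axis px [320.89103547 266.45225433]
```

View pics/w9.png

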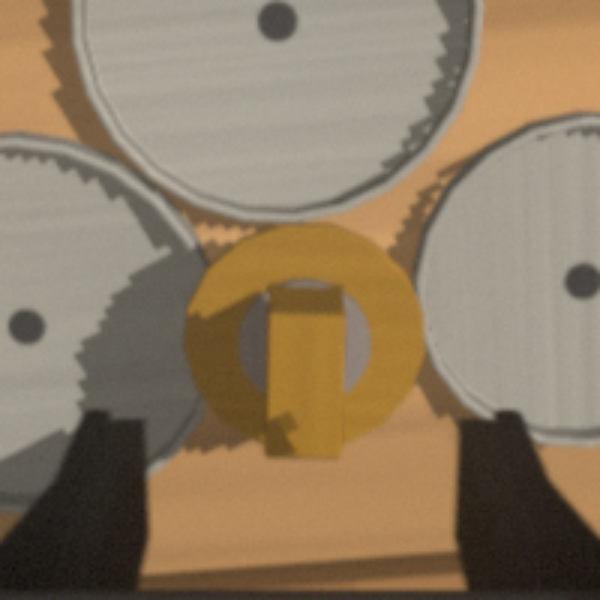

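Emit:
play_rows([
  [0,0.003,0.12,0,0,0,45],
  [0,0.003,0.2,0,0,0,45],
  [0,0.003,0.25,0,0,0,45],
  [0,0.003,0.27,0,0,0,45],
  [0,0.003,0.27,0,0,0,45],
])

```text
time: 26.12
ee_pos: [0.5639, 0.0137, 0.0437]
eef_rot: [0.251, 0.968, 0.0, 0.0]
ft_force: [0.1, 0.6, 0.5]
width: 0.0388
```

Emit:
play_rows([
  [0,0,0,0,0,0,30],
  [0,0,0,0,0,0,0],
  [0,0,0,0,0,0,0],
  [0,0,0,0,0,0,0],
  [0,0,0,0,0,0,0],
], squeeze=15)

```text
time: 26.75
ee_pos: [0.5638, 0.0138, 0.0437]
eef_rot: [0.25, 0.968, 0.0, 0.0]
ft_force: [-0.4, 0.7, 1.6]
width: 0.0139
```

Emit:
play_rows([
  [0,0,0,0,0,0,0],
  [0,0,0,0,0,0,0],
  [0,0,-0.1,0,0,0,0],
  [0,0,-0.3,0,0,0,0],
  [0,0,-0.4,0,0,0,0],
])

```text
time: 27.38
ee_pos: [0.5643, 0.0135, 0.1252]
eef_rot: [0.251, 0.968, 0.0, 0.001]
ft_force: [0.8, -0.2, -1.1]
width: 0.0139
```

Run:
```python
from h import *
rows([.5,-.323,.15])
```

```text
t 27.38 tcp [0.5643 0.0135 0.1252] w 0.0139 shift [-0.536 -1.627 -0.125]
```

Emit:
play_rows([
  [-0.07,-0.2,-0.1,0,0,0,0],
  [-0.14,-0.4,-0.2,0,0,0,0],
  [-0.2,-0.6,-0.3,0,0,0,0],
  [-0.27,-0.8,-0.3,0,0,0,0],
  [-0.27,-0.8,-0.3,0,0,0,0],
])

```text
time: 28.0
ee_pos: [0.5321, -0.1564, 0.1837]
eef_rot: [0.253, 0.967, -0.0, 0.0]
ft_force: [-0.5, 0.1, -0.4]
width: 0.0138
```

Emit:
play_rows([
  [-0.1,-0.2,0,0,0,0,0],
  [-0.2,-0.4,0,0,0,0,0],
  [-0.3,-0.6,0,0,0,0,0],
  [-0.5,-0.8,0,0,0,0,0],
  [-0.5,-0.8,0,0,0,0,0],
])

```text
time: 28.62
ee_pos: [0.5421, -0.3444, 0.1821]
eef_rot: [0.253, 0.968, -0.001, -0.001]
ft_force: [0.3, 0.3, -0.4]
width: 0.0138
```

Run:
```python
from h import *
w=eyes.camera('wrist'); np.save('w10.npy',w,allow_pickle=True)
for d in eyes.landmark_of(w,'housing')[:1]: print(d['p'],np.round(d['xy'],1),atz(w,d['xy'],0).round(4))
rows([.5,-.323,.15]); save(w,'w10')
```

```text
0.84 [322.2 151.3] [ 0.5041 -0.3222  0.    ]
t 28.73 tcp [ 0.5432 -0.3402  0.1825] w 0.014 shift [ 0.23  -0.03   0.163]
```

View pics/w10.png

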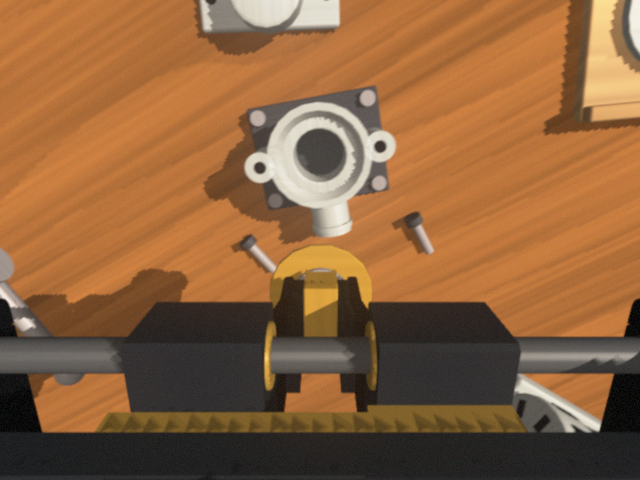

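```bash
cat >> h.py <<'E'
def fitc(p,x0,circles,rng=.012,step=.0005):
    g=cv2.GaussianBlur(cv2.cvtColor(p['image'],cv2.COLOR_RGB2GRAY),(0,0),1).astype(np.float32)
    gx=cv2.Sobel(g,cv2.CV_32F,1,0);gy=cv2.Sobel(g,cv2.CV_32F,0,1);G=np.minimum(np.hypot(gx,gy),150)
    a=np.linspace(0,2*np.pi,180,endpoint=False);best=[]
    for dx in np.arange(-rng,rng+1e-9,step):
        for dy in np.arange(-rng,rng+1e-9,step):
            sc=0
            for rad,z in circles:
                X=np.stack([x0[0]+dx+rad*np.cos(a),x0[1]+dy+rad*np.sin(a),0*a+z])
                c=p['mtx']@(p['R']@X+p['t'][:,None]); u=(c[:2]/c[2]).astype(np.float32)
                sc+=cv2.remap(G,u[0][None],u[1][None],cv2.INTER_LINEAR).mean()
            best.append((sc,x0[0]+dx,x0[1]+dy))
    return np.round(max(best),4)
E
python3 - <<'E'
from h import *
w=np.load('w10.npy',allow_pickle=True).item(); t=eyes.camera('top'); s=eyes.camera('scene')
for n,p in(('w',w),('t',t),('s',s)):
  for C in([(.038,.052)],[(.0325,.052)],[(.038,.052),(.0325,.052)]): print(n,fitc(p,(.5,-.322),C))
E
```

```text
w [128.4379   0.5015  -0.323 ]
w [100.2033   0.5     -0.331 ]
w [219.6863   0.5015  -0.3235]
t [102.1874   0.502   -0.323 ]
t [113.8129   0.51    -0.327 ]
t [192.9486   0.5015  -0.323 ]
s [141.4866   0.499   -0.321 ]
s [125.5573   0.5035  -0.3305]
s [233.3268   0.498   -0.33  ]
```

Emit:
play_rows([
  [0.1,-0.01,0,0,0,0,0],
  [0.226,-0.026,0.1,0,0,0,0],
  [0.226,-0.026,0.25,0,0,0,0],
  [0.226,-0.026,0.31,0,0,0,0],
  [0.226,-0.026,0.31,0,0,0,0],
])

```text
time: 29.45
ee_pos: [0.5014, -0.3224, 0.1213]
eef_rot: [0.25, 0.968, 0.0, -0.0]
ft_force: [-0.2, 0.3, -0.2]
width: 0.0136
```

Run:
```python
from h import *
w=eyes.camera('wrist'); np.save('w11.npy',w,allow_pickle=True)
rows([.501,-.323,.0545]); p=r.read_state()['ee_pos']
zf=p[2]-.0317+.025
print('housing',fitc(w,(.501,-.323),[(.038,.052)],.008)); print('flange',zf,fitc(w,p[:2],[(.024,zf)],.006))
cv2.imwrite('pics/w11.png',w['image'][60:360,170:470,::-1].repeat(2,0).repeat(2,1))
```

```text
t 29.5 tcp [ 0.5017 -0.3231  0.1221] w 0.0136 shift [ 0.004 -0.002  0.338]
housing [95.2181  0.5015 -0.3245]
flange 0.11540100499860634 [69.7434  0.5017 -0.3231]
```

View pics/w11.png

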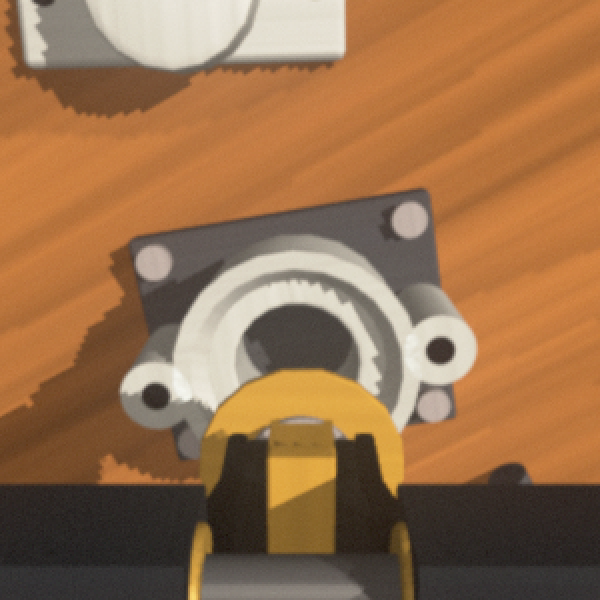

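Emit:
play_rows([
  [0.002,-0.004,0.12,0,0,0,0],
  [0.002,-0.004,0.2,0,0,0,0],
  [0.002,-0.004,0.27,0,0,0,0],
  [0.002,-0.004,0.31,0,0,0,0],
  [0.002,-0.004,0.335,0,0,0,0],
])

```text
time: 30.12
ee_pos: [0.5005, -0.324, 0.0543]
eef_rot: [0.251, 0.968, 0.0, -0.0]
ft_force: [-0.9, 0.3, -0.6]
width: 0.014
```

Emit:
play_rows([
  [0,0,0,0,0,0,0],
  [0,0,0.005,0,0,0,0],
  [0,0,0.005,0,0,0,0],
])

```text
time: 30.5
ee_pos: [0.5005, -0.324, 0.0538]
eef_rot: [0.251, 0.968, 0.0, 0.0]
ft_force: [0.2, 0.4, -0.4]
width: 0.0136
```

Emit:
play_rows([
  [0,0,0,0,0,0,18],
  [0,0,0,0,0,0,25],
  [0,0,0,0,0,0,40],
  [0,0,0,0,0,0,45],
  [0,0,-0.02,0,0,0,45],
])

```text
time: 31.12
ee_pos: [0.5002, -0.3239, 0.0574]
eef_rot: [0.251, 0.968, 0.0, -0.0]
ft_force: [0.2, 0.3, -0.3]
width: 0.0377
```

Emit:
play_rows([
  [0,0,-0.1,0,0,0,45],
  [-0.05,0,-0.3,0,0,0,45],
  [-0.15,0,-0.5,0,0,0,45],
  [-0.25,0,-0.65,0,0,0,45],
  [-0.25,0,-0.65,0,0,0,45],
])

```text
time: 31.75
ee_pos: [0.5459, -0.3495, 0.1913]
eef_rot: [0.25, 0.968, -0.001, 0.003]
ft_force: [0.2, 0.4, -0.3]
width: 0.0389
```

Run:
```python
from h import *
w=eyes.camera('wrist');t=eyes.camera('top'); s=eyes.camera('scene')
for n,p in(('w',w),('t',t)):
  print(n,'housing',fitc(p,(.501,-.323),[(.038,.052)],.008),'flange',fitc(p,(.501,-.323),[(.024,.047)],.008))
c=w['image'][60:310,170:470,::-1].repeat(2,0).repeat(2,1); cv2.imwrite('pics/w12.png',c)
for l in 'aerosol_dish','bottle_dish','jar_dish','aerosol','bottle','jar':
  for d in eyes.landmark_of(t,l)[:1]: print(l,d['p'],np.round(d['xy'],1),atz(t,d['xy'],.014).round(3))
rows([.51,.31,.24])
```

```text
w housing [130.3122   0.501   -0.324 ] flange [77.8113  0.5015 -0.3255]
t housing [124.6098   0.5015  -0.3235] flange [86.1175  0.5045 -0.3155]
aerosol_dish 0.83 [281.2 226.5] [0.594 0.068 0.014]
bottle_dish 0.97 [297.7 269.6] [0.516 0.039 0.014]
jar_dish 0.77 [344.4 258.3] [ 0.535 -0.043  0.014]
aerosol 0.65 [152.5 222.4] [0.604 0.296 0.014]
bottle 0.88 [129.6 323.9] [0.426 0.327 0.014]
jar 0.66 [146.9 272.9] [0.514 0.301 0.014]
t 32.2 tcp [ 0.5438 -0.348   0.1871] w 0.0392 shift [ 1.744  2.795 -0.263]
```

View pics/w12.png

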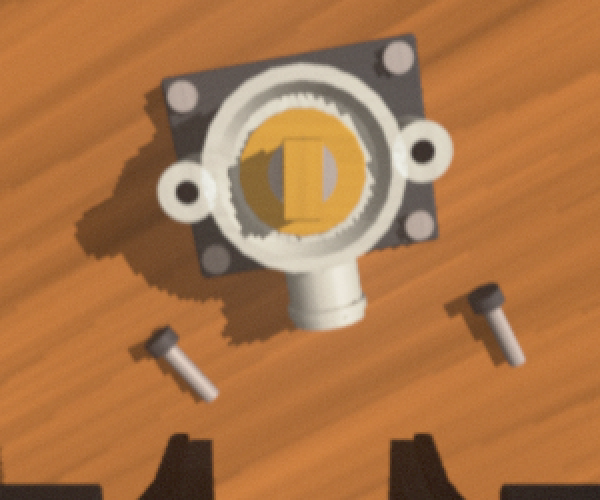

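Emit:
play_rows([
  [0.14,0.23,-0.1,0,0,-0.05,100],
  [0.28,0.46,-0.3,0,0,-0.1,100],
  [0.43,0.7,-0.3,0,0,-0.15,100],
  [0.58,0.93,-0.3,0,0,-0.15,100],
  [0.58,0.93,-0.3,0,0,-0.15,100],
])

```text
time: 32.83
ee_pos: [0.5332, -0.1239, 0.2474]
eef_rot: [0.131, 0.991, 0.001, -0.0]
ft_force: [1.0, 0.0, 0.4]
width: 0.081
```

Run:
```python
from h import *
rows([.513,.311,.24])
```

```text
t 32.83 tcp [ 0.5332 -0.1239  0.2474] w 0.081 shift [0.663 2.074 0.042]
```

Emit:
play_rows([
  [0.07,0.23,0,0,0,0,100],
  [0.15,0.46,0,0,0,0,100],
  [0.22,0.69,0,0,0,0,100],
  [0.22,0.69,0,0,0,0,100],
])

```text
time: 33.33
ee_pos: [0.5272, 0.0189, 0.2472]
eef_rot: [0.132, 0.991, 0.0, -0.0]
ft_force: [0.5, -1.0, -0.3]
width: 0.0868
```

Emit:
play_rows([
  [0.07,0.23,0,0,0,0,100],
  [0.15,0.46,0,0,0,0,100],
  [0.22,0.69,0,0,0,0,100],
  [0.22,0.69,0,0,0,0,100],
])

```text
time: 33.83
ee_pos: [0.5215, 0.163, 0.2469]
eef_rot: [0.133, 0.991, -0.0, -0.0]
ft_force: [-0.2, -1.0, -0.3]
width: 0.087
```

Emit:
play_rows([
  [0.07,0.23,0,0,0,0,100],
  [0.15,0.46,0,0,0,0,100],
  [0.22,0.69,0,0,0,0,100],
  [0.22,0.69,0,0,0,0,100],
])

```text
time: 34.33
ee_pos: [0.516, 0.3072, 0.2466]
eef_rot: [0.133, 0.991, -0.0, -0.0]
ft_force: [0.4, -0.8, -0.2]
width: 0.0867
```

Run:
```python
from h import *
w=eyes.camera('wrist'); t=eyes.camera('top')
print('lid',fitc(w,(.513,.311),[(.0305,.123)],.012))
rows([.513,.312,.098]); print(proj(w,[.513,.312,.123]), Ro.from_quat(r.read_state()['eef_rot']).as_quat().round(3))
cv2.imwrite('pics/w13.png',w['image'][60:360,170:470,::-1])
```

```text
lid [140.0366   0.514    0.31  ]
t 34.42 tcp [0.5174 0.303  0.2473] w 0.0869 shift [0.034 0.038 0.746]
[326.35736659 215.09727686] [ 0.136  0.991 -0.001  0.   ]
```

View pics/w13.png

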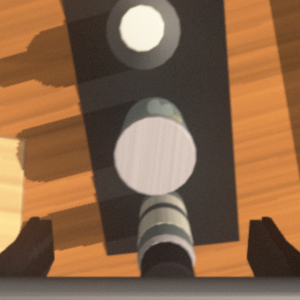

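Emit:
play_rows([
  [0.03,0.037,0.2,0,0,0,100],
  [0.03,0.037,0.4,0,0,0,100],
  [0.03,0.037,0.6,0,0,0,100],
  [0.03,0.037,0.74,0,0,0,100],
  [0.03,0.037,0.74,0,0,0,100],
])

```text
time: 35.05
ee_pos: [0.5126, 0.3105, 0.098]
eef_rot: [0.136, 0.991, -0.002, -0.001]
ft_force: [1.0, 0.4, 0.9]
width: 0.0869
```

Emit:
play_rows([
  [0,0,0,0,0,0,0],
  [0,0,0,0,0,0,0],
  [0,0,0,0,0,0,0],
  [0,0,0,0,0,0,0],
  [0,0,0,0,0,0,0],
], squeeze=30)

```text
time: 35.67
ee_pos: [0.5131, 0.3138, 0.1003]
eef_rot: [0.135, 0.991, 0.0, 0.0]
ft_force: [-1.1, -2.2, 6.5]
width: 0.0602
```

Emit:
play_rows([
  [0,0,0,0,0,0,0],
  [0,0,-0.1,0,0,0,0],
  [0,0,-0.25,0,0,0,0],
  [0,0,-0.45,0,0,0,0],
  [0,0,-0.45,0,0,0,0],
])

```text
time: 36.3
ee_pos: [0.5139, 0.3145, 0.1924]
eef_rot: [0.135, 0.991, 0.002, 0.002]
ft_force: [0.6, 0.8, -1.5]
width: 0.0604
```

Run:
```python
from h import *
print(r.read_state()['ft_force']); rows([.5406,-.0407,.1095])
```

```text
[ 0.55436343  0.79399788 -1.51127961]
t 36.3 tcp [0.5139 0.3145 0.1924] w 0.0604 shift [-0.602 -1.677  0.409]
```

Emit:
play_rows([
  [-0.08,-0.21,0,0,0,0,0],
  [-0.15,-0.42,0,0,0,0,0],
  [-0.22,-0.63,0,0,0,0,0],
  [-0.3,-0.838,0,0,0,0,0],
  [-0.3,-0.838,0,0,0,0,0],
])

```text
time: 36.92
ee_pos: [0.5255, 0.1318, 0.1885]
eef_rot: [0.138, 0.99, -0.001, -0.0]
ft_force: [0.0, 1.4, -1.5]
width: 0.0604
```

Emit:
play_rows([
  [-0.08,-0.21,0,0,0,0,0],
  [-0.15,-0.42,0,0,0,0,0],
  [-0.22,-0.63,0,0,0,0,0],
  [-0.3,-0.838,0,0,0,0,0],
  [-0.3,-0.838,0,0,0,0,0],
])

```text
time: 37.55
ee_pos: [0.5381, -0.0447, 0.1887]
eef_rot: [0.138, 0.99, -0.001, -0.0]
ft_force: [0.3, 1.2, -2.4]
width: 0.0603
```

Emit:
play_rows([
  [0,0,0.1,0,0,0,0],
  [0,0,0.2,0,0,0,0],
  [0,0,0.25,0,0,0,0],
  [0,0,0.25,0,0,0,0],
])

```text
time: 38.05
ee_pos: [0.5382, -0.0406, 0.1387]
eef_rot: [0.135, 0.991, -0.0, -0.001]
ft_force: [-0.9, -0.0, -0.3]
width: 0.06
```

Run:
```python
from h import *
rows([.5406,-.0407,.112])
```

```text
t 38.05 tcp [ 0.5382 -0.0406  0.1387] w 0.06 shift [-0.012  0.003  0.134]
```

Emit:
play_rows([
  [-0.01,0.002,0.06,0,0,0,0],
  [-0.01,0.002,0.1,0,0,0,0],
  [-0.01,0.002,0.125,0,0,0,0],
  [-0.01,0.002,0.14,0,0,0,0],
  [-0.01,0.002,0.14,0,0,0,0],
])

```text
time: 38.67
ee_pos: [0.5408, -0.0417, 0.1116]
eef_rot: [0.135, 0.991, 0.0, 0.0]
ft_force: [0.2, -0.2, -1.8]
width: 0.0602
```

Emit:
play_rows([
  [0,0,0,0,0,0,0],
  [0,0,0,0,0,0,85],
  [0,0,0,0,0,0,100],
  [0,0,0,0,0,0,100],
  [0,0,0,0,0,0,100],
])

```text
time: 39.3
ee_pos: [0.5407, -0.0416, 0.1116]
eef_rot: [0.135, 0.991, 0.0, 0.0]
ft_force: [-0.5, -0.2, 0.1]
width: 0.0855
```

Emit:
play_rows([
  [0,0,0,0,0,0,100],
  [0,0,-0.2,0,0,0,100],
  [0,0,-0.4,0,0,0,100],
  [0,0,-0.6,0,0,0,100],
  [0,0,-0.65,0,0,0,100],
])

```text
time: 39.92
ee_pos: [0.5417, -0.0417, 0.2441]
eef_rot: [0.135, 0.991, 0.001, 0.002]
ft_force: [1.4, 0.6, -1.3]
width: 0.087
```

Run:
```python
from h import *
w=eyes.camera('wrist')
print('lid',fitc(w,(.5406,-.0407),[(.0305,.134)],.012), 'dish', fitc(w,(.5406,-.0407),[(.0425,.020)],.008))
rows([.428,.328,.24])
```

```text
lid [ 6.69074e+01  5.42100e-01 -4.37000e-02] dish [ 5.62537e+01  5.42100e-01 -4.42000e-02]
t 39.98 tcp [ 0.5416 -0.0416  0.2439] w 0.0869 shift [1.042 1.629 0.019]
```

Jar placed. Now the bottle.

Emit:
play_rows([
  [0.13,0.2,0,0,0,0,100],
  [0.26,0.4,0,0,0,0,100],
  [0.39,0.61,0,0,0,0,100],
  [0.52,0.81,0,0,0,0,100],
  [0.52,0.81,0,0,0,0,100],
])

```text
time: 40.6
ee_pos: [0.4819, 0.1461, 0.2401]
eef_rot: [0.132, 0.991, -0.0, -0.001]
ft_force: [0.3, -1.2, 0.3]
width: 0.087
```

Emit:
play_rows([
  [0.13,0.2,0,0,0,0,100],
  [0.26,0.4,0,0,0,0,100],
  [0.39,0.61,0,0,0,0,100],
  [0.52,0.81,0,0,0,0,100],
  [0.52,0.81,0,0,0,0,100],
])

```text
time: 41.22
ee_pos: [0.4251, 0.3289, 0.24]
eef_rot: [0.132, 0.991, -0.001, -0.001]
ft_force: [-0.1, -1.2, 0.3]
width: 0.0871
```

Run:
```python
from h import *
w=eyes.camera('wrist')
print('cap',fitc(w,(.428,.328),[(.014,.143)],.012))
rows([.428,.328,.115])
```

```text
cap [141.5259   0.426    0.3255]
t 41.27 tcp [0.4264 0.3265 0.2402] w 0.0872 shift [-0.006  0.01   0.626]
```

Emit:
play_rows([
  [0,0,0.2,0,0,0,70],
  [0,0,0.4,0,0,0,70],
  [0,0,0.57,0,0,0,70],
  [0,0,0.62,0,0,0,70],
  [0,0,0.62,0,0,0,0],
])

```text
time: 41.9
ee_pos: [0.4274, 0.3253, 0.1176]
eef_rot: [0.136, 0.991, -0.0, -0.0]
ft_force: [-0.5, 0.2, 0.8]
width: 0.0569
```

Emit:
play_rows([
  [0,0,0,0,0,0,0],
  [0,0,0,0,0,0,0],
  [0,0,0,0,0,0,0],
  [0,0,0,0,0,0,0],
  [0,0,0,0,0,0,0],
], squeeze=25)

```text
time: 42.52
ee_pos: [0.4272, 0.3265, 0.1181]
eef_rot: [0.135, 0.991, 0.0, 0.0]
ft_force: [-1.1, -0.4, 6.0]
width: 0.0275
```

Emit:
play_rows([
  [0,0,0,0,0,0,0],
  [0,0,0,0,0,0,0],
  [0,0,-0.1,0,0,0,0],
  [0,0,-0.25,0,0,0,0],
  [0,0,-0.4,0,0,0,0],
])

```text
time: 43.15
ee_pos: [0.4265, 0.326, 0.1978]
eef_rot: [0.135, 0.991, -0.001, -0.0]
ft_force: [-0.0, -0.2, -1.4]
width: 0.0273
```

Run:
```python
from h import *
print(r.read_state()['ft_force']); rows([.5108,.038,.1275])
```

```text
[-0.04946991 -0.19080747 -1.36910893]
t 43.15 tcp [0.4265 0.326  0.1978] w 0.0273 shift [-0.791 -1.274  0.352]
```

Emit:
play_rows([
  [-0.1,-0.16,0,0,0,0,0],
  [-0.2,-0.32,0,0,0,0,0],
  [-0.3,-0.48,0,0,0,0,0],
  [-0.395,-0.637,0,0,0,0,0],
  [-0.395,-0.637,0,0,0,0,0],
])

```text
time: 43.78
ee_pos: [0.4695, 0.1792, 0.1972]
eef_rot: [0.137, 0.991, -0.0, -0.0]
ft_force: [-0.8, 0.4, -2.1]
width: 0.0271
```

Emit:
play_rows([
  [-0.1,-0.16,0,0,0,0,0],
  [-0.2,-0.32,0,0,0,0,0],
  [-0.3,-0.48,0,0,0,0,0],
  [-0.395,-0.637,0,0,0,0,0],
  [-0.395,-0.637,0,0,0,0,0],
])

```text
time: 44.4
ee_pos: [0.5112, 0.0361, 0.1972]
eef_rot: [0.137, 0.991, -0.0, -0.0]
ft_force: [0.6, 0.5, -2.5]
width: 0.0274
```

Emit:
play_rows([
  [0,0,0.1,0,0,0,0],
  [0,0,0.2,0,0,0,0],
  [0,0,0.2,0,0,0,0],
  [0,0,0.2,0,0,0,0],
])

```text
time: 44.9
ee_pos: [0.5112, 0.0392, 0.1581]
eef_rot: [0.135, 0.991, 0.0, 0.0]
ft_force: [0.7, 0.8, -2.3]
width: 0.027
```

Run:
```python
from h import *
rows([.5108,.038,.1295])
```

```text
t 44.9 tcp [0.5112 0.0392 0.1581] w 0.027 shift [ 0.    -0.007  0.143]
```

Emit:
play_rows([
  [0,-0.006,0.06,0,0,0,0],
  [0,-0.006,0.1,0,0,0,0],
  [0,-0.006,0.13,0,0,0,0],
  [0,-0.006,0.144,0,0,0,0],
  [0,-0.006,0.144,0,0,0,0],
])

```text
time: 45.52
ee_pos: [0.511, 0.0372, 0.1293]
eef_rot: [0.135, 0.991, 0.0, 0.0]
ft_force: [-2.1, 0.2, 3.3]
width: 0.0271
```

Emit:
play_rows([
  [0,0,0,0,0,0,0],
  [0,0,0,0,0,0,50],
  [0,0,0,0,0,0,70],
  [0,0,0,0,0,0,70],
  [0,0,0,0,0,0,70],
])

```text
time: 46.15
ee_pos: [0.5107, 0.0373, 0.1287]
eef_rot: [0.135, 0.991, 0.0, -0.0]
ft_force: [0.3, 0.1, 0.4]
width: 0.057
```

Emit:
play_rows([
  [0,0,0,0,0,0,70],
  [0,0,-0.2,0,0,0,70],
  [0,0,-0.4,0,0,0,70],
  [0,0,-0.55,0,0,0,70],
  [0,0,-0.55,0,0,0,70],
])

```text
time: 46.78
ee_pos: [0.5118, 0.0375, 0.2409]
eef_rot: [0.135, 0.991, 0.001, 0.002]
ft_force: [0.0, -0.6, -0.5]
width: 0.0609
```

Run:
```python
from h import *
w=eyes.camera('wrist')
print('cap',fitc(w,(.511,.038),[(.014,.154)],.012), 'dish', fitc(w,(.511,.038),[(.0405,.020)],.008))
rows([.603,.298,.24])
```

```text
cap [1.030953e+02 5.085000e-01 3.650000e-02] dish [7.28089e+01 5.11500e-01 3.50000e-02]
t 46.83 tcp [0.5111 0.0374 0.2393] w 0.061 shift [-0.094  1.378 -0.002]
```

Bottle is within a few mm. Now the aerosol.

Emit:
play_rows([
  [-0.02,0.25,0,0,0,0,100],
  [-0.04,0.5,0,0,0,0,100],
  [-0.045,0.69,0,0,0,0,100],
  [-0.045,0.69,0,0,0,0,100],
])

```text
time: 47.32
ee_pos: [0.5555, 0.1712, 0.2365]
eef_rot: [0.133, 0.991, -0.001, -0.001]
ft_force: [-1.2, 0.1, -1.1]
width: 0.0856
```

Emit:
play_rows([
  [-0.02,0.25,0,0,0,0,100],
  [-0.04,0.5,0,0,0,0,100],
  [-0.045,0.69,0,0,0,0,100],
  [-0.045,0.69,0,0,0,0,100],
])

```text
time: 47.82
ee_pos: [0.6011, 0.3007, 0.2366]
eef_rot: [0.133, 0.991, -0.001, -0.001]
ft_force: [-0.2, 0.0, -0.6]
width: 0.0869
```

Run:
```python
from h import *
w=eyes.camera('wrist')
print('cap',fitc(w,(.603,.298),[(.021,.153)],.012))
for d in eyes.landmark_of(w,'aerosol')[:1]: print(d['p'],atz(w,d['xy'],.003))
rows([.603,.298,.1245])
```

```text
cap [96.0822  0.6015  0.297 ]
0.77 [0.60141058 0.29890496 0.003     ]
t 47.92 tcp [0.6019 0.2969 0.2377] w 0.0868 shift [-0.004  0.008  0.566]
```

Emit:
play_rows([
  [0,0.005,0.2,0,0,0,100],
  [0,0.005,0.4,0,0,0,100],
  [0,0.005,0.52,0,0,0,100],
  [0,0.005,0.56,0,0,0,70],
  [0,0.005,0.56,0,0,0,0],
])

```text
time: 48.55
ee_pos: [0.6024, 0.2984, 0.1273]
eef_rot: [0.136, 0.991, -0.0, 0.0]
ft_force: [-0.1, -0.2, 0.7]
width: 0.0743
```

Emit:
play_rows([
  [0,0,0,0,0,0,0],
  [0,0,0,0,0,0,0],
  [0,0,0,0,0,0,0],
  [0,0,0,0,0,0,0],
  [0,0,0,0,0,0,0],
])

```text
time: 49.18
ee_pos: [0.6023, 0.2994, 0.1271]
eef_rot: [0.135, 0.991, 0.0, 0.0]
ft_force: [0.5, -0.8, 3.1]
width: 0.0413
```

Emit:
play_rows([
  [0,0,0,0,0,0,0],
  [0,0,0,0,0,0,0],
  [0,0,-0.1,0,0,0,0],
  [0,0,-0.25,0,0,0,0],
  [0,0,-0.4,0,0,0,0],
])

```text
time: 49.8
ee_pos: [0.6019, 0.2996, 0.2084]
eef_rot: [0.135, 0.991, 0.0, -0.0]
ft_force: [0.3, -0.0, -1.5]
width: 0.0414
```

Run:
```python
from h import *
print(r.read_state()['ft_force']); rows([.589,.068,.1365])
```

```text
[ 0.30136003 -0.01507113 -1.54378724]
t 49.8 tcp [0.6019 0.2996 0.2084] w 0.0414 shift [-0.248 -1.133  0.359]
```

Emit:
play_rows([
  [-0.03,-0.14,0,0,0,0,0],
  [-0.06,-0.28,0,0,0,0,0],
  [-0.09,-0.42,0,0,0,0,0],
  [-0.124,-0.567,0,0,0,0,0],
  [-0.124,-0.567,0,0,0,0,0],
])

```text
time: 50.42
ee_pos: [0.5961, 0.1804, 0.208]
eef_rot: [0.137, 0.991, -0.0, 0.0]
ft_force: [0.1, -0.5, -1.3]
width: 0.0413
```

Emit:
play_rows([
  [-0.03,-0.14,0,0,0,0,0],
  [-0.06,-0.28,0,0,0,0,0],
  [-0.09,-0.42,0,0,0,0,0],
  [-0.124,-0.567,0,0,0,0,0],
  [-0.124,-0.567,0,0,0,0,0],
])

```text
time: 51.05
ee_pos: [0.5894, 0.0655, 0.2076]
eef_rot: [0.137, 0.991, -0.0, 0.0]
ft_force: [-0.0, -0.5, -0.4]
width: 0.0417
```

Emit:
play_rows([
  [0,0,0.1,0,0,0,0],
  [0,0,0.2,0,0,0,0],
  [0,0,0.2,0,0,0,0],
  [0,0,0.2,0,0,0,0],
])

```text
time: 51.55
ee_pos: [0.5897, 0.0685, 0.1677]
eef_rot: [0.135, 0.991, 0.0, 0.0]
ft_force: [-0.4, -0.8, -0.7]
width: 0.0413
```

Run:
```python
from h import *
rows([.589,.068,.1385])
```

```text
t 51.55 tcp [0.5897 0.0685 0.1677] w 0.0413 shift [ 0.003 -0.003  0.146]
```

Emit:
play_rows([
  [0,0,0.06,0,0,0,0],
  [0,0,0.1,0,0,0,0],
  [0,0,0.13,0,0,0,0],
  [0,0,0.146,0,0,0,0],
  [0,0,0.146,0,0,0,0],
])

```text
time: 52.18
ee_pos: [0.5896, 0.0674, 0.1381]
eef_rot: [0.135, 0.991, 0.0, 0.0]
ft_force: [-0.9, 0.5, 4.4]
width: 0.0413
```

Emit:
play_rows([
  [0,0,0,0,0,0,0],
  [0,0,0,0,0,0,60],
  [0,0,0,0,0,0,80],
  [0,0,0,0,0,0,80],
  [0,0,0,0,0,0,80],
])

```text
time: 52.8
ee_pos: [0.5892, 0.0678, 0.1374]
eef_rot: [0.135, 0.991, 0.0, -0.0]
ft_force: [0.5, 0.4, 0.6]
width: 0.0675
```

Emit:
play_rows([
  [0,0,0,0,0,0,80],
  [0,0,-0.2,0,0,0,80],
  [0,0,-0.4,0,0,0,80],
  [0,0,-0.6,0,0,0,80],
  [0,0,-0.8,0,0,0,80],
])

```text
time: 53.42
ee_pos: [0.5891, 0.0676, 0.2989]
eef_rot: [0.135, 0.991, 0.0, 0.0]
ft_force: [0.6, 0.4, -0.2]
width: 0.0696
```

Emit:
play_rows([
  [0.1,0.2,-0.1,0,0,0,80],
  [0.1,0.4,-0.2,0,0,0,80],
  [0.1,0.6,-0.2,0,0,0,80],
  [0.1,0.8,-0.2,0,0,0,80],
  [0.1,0.8,-0.2,0,0,0,80],
])

```text
time: 54.05
ee_pos: [0.6123, 0.2311, 0.3361]
eef_rot: [0.132, 0.991, -0.0, -0.001]
ft_force: [-0.1, 0.4, -0.6]
width: 0.0694
```

Run:
```python
from h import *
t=eyes.camera('top'); s=eyes.camera('scene')
for l in 'aerosol','bottle','jar','thermostat','housing':
  obs=[]
  for p in(t,s):
    d=eyes.landmark_of(p,l)
    if d: obs.append((p,d[0]['xy']))
  if len(obs)==2: print(l,tri(obs).round(3))
print('lid',fitc(t,(.5406,-.0407),[(.0305,.134)]),'acap',fitc(t,(.589,.068),[(.021,.164)]),'bcap',fitc(t,(.511,.038),[(.014,.154)]))
a=t['image'][160:350,200:400,::-1]; b=s['image'][180:370,150:400,::-1]
cv2.imwrite('pics/end.png',cv2.resize(np.hstack([a,b]),None,fx=1.75,fy=1.75))
```

```text
aerosol [0.585 0.068 0.018]
bottle [0.51  0.036 0.027]
jar [ 0.539 -0.046  0.018]
thermostat [ 0.501 -0.32   0.027]
housing [ 0.496 -0.322  0.001]
lid [ 1.199005e+02  5.416000e-01 -4.320000e-02] acap [1.251306e+02 5.850000e-01 6.350000e-02] bcap [1.493612e+02 5.080000e-01 3.650000e-02]
```

View pics/end.png

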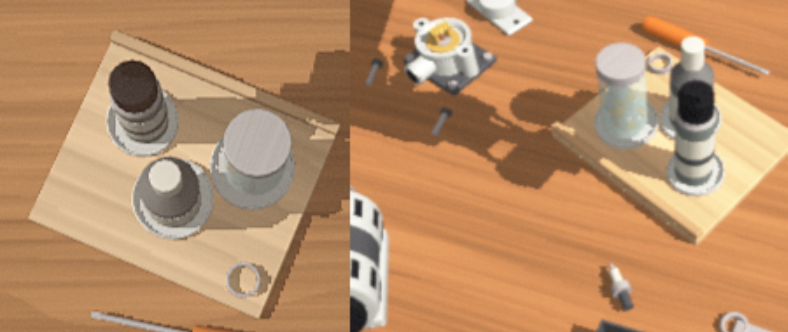

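```bash
python3 -c "
from h import *
print(job.close_job())"
```

```text
the job is handed in; nothing more can be done
None
```

I finished the job and handed it in at about 54 s of the 147 s allowed. I moved the aerosol can, bottle and jar upright onto the mat, then seated the thermostat bridge-up in the housing. After that I stood each container back in its own dish and moved the arm clear. The hand-in gives no verdict.

- **Thermostat:** in the wrist picture it sits bridge-up in the counterbore, about 1.5 mm off the axis. It settled at the expected height, within 0.1 mm by the tool reading. The top-view flange fit disagreed, reading about 8–9 mm off, and I put that down to the wrong edge being picked up.
- **Containers:** all three look upright in their dishes in the last pictures. Measured offsets from the dish centres are roughly 2–3 mm for the jar and 2–4 mm for the bottle.
- **Aerosol can:** one top-view fit of its cap read about 6 mm off. The tool position at release and the two-view check put it about 1–4 mm off, and all of these are inside the 12 mm limit.
- **Height readings:** the two-view heights for the standing containers and the thermostat scattered by up to about 13 mm. I relied instead on the tool heights and forces when each was set down.

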